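# Hook a knock-down rail onto its post

### The arm

A 6-joint arm with a two-finger parallel gripper is mounted at the origin on a cart in front of the work surface, level with it; the furniture and walls round the work are solid. World frame = base frame: x ahead of the robot, y to its left, z up, the work surface at z = 0. Lengths are in m, angles in rad, forces in N, time in s.
With the tool pointing down it reaches from about 0.3 to 0.775 m from the base axis. Payload 14.6 kg.
Tool frame: the origin (TCP) lies on the centre line of the jaws, within the pads' length; the fingertips stand ctrl.tcp_to_tips ahead of it and the grasp point (between the pads) lies 2 mm behind it (ctrl.tcp_to_tips is the distance from the TCP to the fingertips, in m); z points along the fingers, y is the line along which they close (so a half turn about z gives the same grasp; the last joint's range is limited). The gripper opens to 94 mm and grips with 3 to 60 N. Pads are 16 mm wide; open, the fingers measure 119 mm over their backs; the gripper's body (75 mm by 177 mm) begins 78 mm behind the grasp point.
Start: joints at [1.142, 0.3, 1.521, -0, 1.321, -0.067], TCP at [0.195, 0.514, 0.222] pointing down, gripper open.
Joint ranges: [-3.03, 3.03], [-0.79, 2.21], [0.23, 2.52], [-1.04, 4.18], [0, 3.07], [-2.55, 2.55]. Speed limits (rad/s): [2.22, 2.22, 2.57, 3.14, 3.14, 3.14].

### API

Orientations are given as [roll, pitch, yaw] about the fixed x, y, z axes, in that order (R = Rz(yaw) Ry(pitch) Rx(roll)).
In Python, from station import telemetry, viewer, hand_in, ctrl gives the robot as it stands.
- The arm moves only by the tool step_arm, never from a script. Its argument "plan" is a list of rows, each an object of numbers: "dx", "dy", "dz": the shift along the tool's x, y, z scaled (see below); "rx", "ry", "rz": the turn, a rotation vector about the tool's x, y, z scaled (see below); "claw": the closure, from 0 (fully open) to 1 (shut). In form: [{"dx": .., "dy": .., "dz": .., "rx": .., "ry": .., "rz": .., "claw": ..}, ...]. A call has 1 to 10 rows; each row shifts and turns the commanded pose from where the row before left it, along the tool's axes as they then stand; what a row does not reach is not made up. The controller multiplies each number of a shift by 0.1 m and each number of a turn by 90 degrees. A row lasts 1/10 s, in which the tool goes at most 50 mm and 8.59 degrees, less where a joint would pass 70% of its speed; a pose out of reach is approached as far as the arm can. A call with a number of a shift or a turn outside -1 to 1 is refused whole. A call with a gripper value outside its range is refused whole. The fingers move at their own pace and stop on an object; "grip_force" is the grip in N (left out, the last holds). Time passes only in rows, so rows that do not move let the fingers close. It gives the time, the measured TCP pose, the force, the opening and the grip force at its end, in the units of the state.
- telemetry.get_obs(): the state, without advancing time (a new reading comes with each control period).
- viewer.camera(name): name is "scene" or "top" or "wrist"; returns a dict with "img" (420x560x3 uint8, red, green, blue), "z_map" (420x560 float32, m along the optical axis (not along the pixel's ray), 0 where there is no reading), "fx", "fy", "cx", "cy" (pixels), "dist" ([k1, k2, p1, p2, k3] as OpenCV has them; the pictures are not rectified), "R" (3x3) and "t" (3): a world point X has camera coordinates R X + t; the wrist camera has in their place "tool_from_camera" (4x4, takes a point from camera to tool coordinates, whose origin is the TCP and whose axes are the flange's). Camera axes: x right, y down, z forward; pixel columns grow to the right and rows downward; lengths in m; the calibration is good to about 2 mm. A picture is of the moment at which its call begins: read the wrist's pose just before it.
- hand_in(): hands the job in; it is judged then, once.
Trained networks look in a picture, given as the dict that the camera call returned (one of the last four; its "shot" number tells which), for a name from the list of things; names that differ only in an ending like _2 or _b are one class to them, and where a whole thing is asked for, a point or a joint stands for the part that bears it (a point fixed in the world has none). Each returns a list of dicts, best first, with "score" (0 to 1); they miss things now and then, are a little off and sometimes report something else, mostly with a low value. They report only what shows in the picture. A call takes as long as a camera call.
- viewer.recognise(target, picture): "rect" ([left, top, right, bottom] in pixels, round what is visible of it).
The state is a dict: "time_s": time; "qpos": joint angles; "joint_vel": joint speeds; "tau": joint torques, N m; "ee_pos": TCP position; "eef_rot": TCP orientation; "force": force on the tool from outside, world axes, zero at the start; "moment": the same for the moment, N m; "grip_width": finger opening in m; "grip_force": force on a finger pad.
Only numpy, scipy, OpenCV 4.12 (cv2) and the standard library are available. Lean on these libraries where they do the work, as an engineer would, in place of code of your own. Each camera call takes 0.05 s, during which the arm holds its last target. There are 200 camera calls.

### The job

Dry-fit the knock-down bench: pick up the short wooden rail, press the two steel hook tabs on its end into the slots of the plate on the post until the rail's end is up against the plate, then push the rail down until the hooks bottom in the slots and the brass locking pin has snapped into the rail. Feel your way and press gently, never forcing it (no push above about 25 N), because the post's glue is still fresh. Let go of the rail hanging level and square on the post, and leave the square, jar, cork block and pencil where they are.

Things in the scene. Friction and masses are not known exactly. Their poses are not given: they have to be found in the camera images.
- rail_center (a point): Centre of the rail, 48 mm above its lower edge; axes as the rail (x along it towards the hooks, z up). Take the rail from above across its 24 mm thickness, near the middle of its length.
- rail_hooks (a point): Centre of the face of the rail's steel end plate, 62 mm along +x from rail_center, same axes. Two hook tabs, one above the other, stand 10 mm out of this face, 5 mm thick (y), blunt: a neck 8 mm high, its underside 34 mm below (lower tab) or 26 mm above (upper tab) this point, then a nose reaching 10 mm lower; the throat behind it takes the 4 mm plate and draws it tight.
- post_socket (a point): Where, by the drawing, rail_hooks lies when the rail is home: on the plate's front face, 106 mm above the table. x points into the post, z up. Slot lower ends: 34 mm below and 26 mm above the true home place. The tabs enter with the rail 10 to 20 mm (best 15) above true home; it then slides down until the necks meet the slots' lower ends, a hard stop.
- post: Fixed: post 46 mm square, 196 mm high, on a foot 176x58x36 mm (long in y); origin on the table under it, x the way the rail is pressed. Its steel plate has two slots 7 mm wide, 28 mm high, hollow behind. The plate was set by eye in its long screw holes: slots and true home place lie up to 5 mm aside (y) and 4 mm above or below the drawing. A 25 N push on the rail levers up to 65 N at the plate.
- rail: The loose light-wood rail: a board 124 mm long (x), 24 mm thick (y), 96 mm high (z), 0.2 to 0.38 kg, standing on its lower long edge; origin in the middle of that edge. The steel hooks are on its +x end, two 8 mm dowels stick 13 mm out of the other. It hangs the way up it stands (hook noses down).
- try_square: Bystander: try square, 106x189x15 mm, steel blade and dark wooden stock, flat on the table; origin at its underside.
- cork_block: Bystander: cork sanding block, 99x118x30 mm, behind the post; origin at its underside.
- marking_pencil: Bystander: dark pencil, 144x30x11 mm, lying on the right of the table; origin at its underside.
- pin (a joint): Brass spring locking pin, 10 mm across, in the plate between the slots, 9 mm above home: 0 = out (4 mm proud of the plate), 0.004 = pressed flush. The rail's end must press it in, against 8 to 12 N, to come up to the plate and slide down; when the rail is fully down the pin snaps out into the hole in the rail's end (15 mm wide, 13 mm high, 9 mm above rail_hooks) and reads under 0.001.
- inlay_jar: Bystander: clear jar of inlay strips, 72x72x159 mm, standing behind on the left; origin at its underside.

How it is judged:
On the way:
1. both hook tabs are through the slots: the rail's end is against the plate with the rail still raised above its home place (x of rail_hooks in the frame of post_socket between -0.002 and 0.002 m and z of rail_hooks in the frame of post_socket between 0.0055 and 0.026 m and y of rail_hooks in the frame of post_socket between -0.0075 and 0.0075 m and angle between the x axis of rail_hooks and the x axis of post_socket, either way round below 0.12 rad), for 0.05 s.
At the end, for the whole second after the job is handed in: the rail hangs on the post by both hooks, released and at rest: end plate within 3 mm of the slotted plate's face, within 5.5 mm of the stated home point in height and 7 mm sideways, level, upright and square within 0.06 rad, and the locking pin snapped out into the rail's hole (under 1.5 mm) (x of rail_hooks in the frame of post_socket between -0.003 and 0.002 m and y of rail_hooks in the frame of post_socket between -0.007 and 0.007 m and z of rail_hooks in the frame of post_socket between -0.0055 and 0.0055 m and angle between the x axis of rail_hooks and the x axis of post_socket, either way round below 0.06 rad and angle between rail_hooks's own z axis and vertical below 0.06 rad and value of joint pin below 0.0015 m and linear speed of rail below 0.02 m/s); the robot touches nothing.
It fails at once if the rail is forced against the post (their contact forces add up to more than 65 N) (contact force between rail and post above 65 N).
It fails at once if a bystander (try square, jar, cork block or pencil) is moved by more than 30 mm (distance of any of try_square, inlay_jar, cork_block, marking_pencil from where it was at the start of the episode above 0.03 m).
It fails at once if the jar is tipped (angle between inlay_jar's own z axis and vertical above 0.3 rad).
It also fails if it takes over 64 s, if anything falls off the work surface, if the arm or the gripper's body presses on something with over 40 N, if the wrist force passes 120 N, or if a joint passes its speed limit or range.

## Working session

There is one attempt and no reset: what is moved stays moved. The work goes in short steps, Python scripts to look and compute and a tool call to move; the robot and the scene stay as the last step left them, time stands still between calls to the robot, and variables do not carry over. Pictures are saved under pics/ and viewed, at most 10 in all, crops included, and the job is handed in when it is done.

Besides the shell and the picture viewer there is one more tool, called after ">>>" by a JSON object that holds its "api" and its "payload", one argument or row to a line. step_arm: Moves the arm, as the interface text tells. Shifts and turns lie within -1 to 1; 1 stands for 0.1 m of shift or 90 degrees of turn. Its arguments: {"type":"object","properties":{"plan":{"type":"array"},"grip_force":{"type":"number"}},"required":["plan"]}

```bash
mkdir -p pics; ls; cat > h.py <<'E'
import numpy as np, cv2
from station import telemetry, viewer, hand_in, ctrl
from scipy.spatial.transform import Rotation as Ro
def world(p,o=None):
    K=np.array([[p["fx"],0,p["cx"]],[0,p["fy"],p["cy"]],[0,0,1.]])
    h,w=p["z_map"].shape
    u,v=np.meshgrid(np.arange(w),np.arange(h))
    n=cv2.undistortPoints(np.stack([u,v],-1).reshape(-1,1,2).astype(np.float64),K,np.array(p["dist"],float)).reshape(h,w,2)
    z=p["z_map"].astype(float)
    X=np.dstack([n[...,0]*z,n[...,1]*z,z])
    if "R" in p: X=(X-np.array(p["t"]).ravel())@np.array(p["R"])
    else:
        T=np.array(p["tool_from_camera"]); X=X@T[:3,:3].T+T[:3,3]
        X=X@Ro.from_euler("xyz",o["eef_rot"]).as_matrix().T+np.array(o["ee_pos"])
    X[z<=0]=np.nan
    return X
def save(p,n,crop=None,s=1):
    im=p["img"][...,::-1]
    if crop: im=im[crop[1]:crop[3],crop[0]:crop[2]]
    cv2.imwrite("pics/"+n,cv2.resize(im,None,fx=s,fy=s,interpolation=cv2.INTER_CUBIC))
E
python3 - <<'E'
from h import *
o=telemetry.get_obs(); print(o,ctrl.tcp_to_tips)
ims=[]
for c in ["scene","top"]:
    p=viewer.camera(c); X=world(p); ims.append(p["img"]); np.savez(c,X=X,**{k:v for k,v in p.items() if k!="shot"})
    for n in ["rail","post","try_square","inlay_jar","cork_block","marking_pencil"]:
        for r in viewer.recognise(n,p)[:2]:
            l,t,R,b=[int(a) for a in r["rect"]]; Q=X[max(t,0):b,max(l,0):R].reshape(-1,3); Q=Q[Q[:,2]>.008]
            print(c,n,round(r["score"],2),[l,t,R,b],np.nanpercentile(Q,[3,50,97],axis=0).round(3).tolist() if len(Q) else "")
cv2.imwrite("pics/a.png",cv2.resize(np.hstack(ims)[...,::-1],(800,300),interpolation=cv2.INTER_AREA))
E
```

```text
pics
{'time_s': 0.0, 'qpos': array([ 1.14237140e+00,  3.00462981e-01,  1.52161508e+00, -3.45383821e-06,
        1.32067863e+00, -6.65861977e-02]), 'joint_vel': array([-6.95273841e-05,  2.50221018e-03, -1.78092201e-03, -1.74954960e-03,
        3.50075554e-04,  1.61285856e-03]), 'tau': array([-1.21148416e-03, -5.31798899e+01, -3.52741599e+01,  7.08138035e-02,
        2.45516788e-02, -1.04431924e-04]), 'ee_pos': array([0.19458854, 0.51415785, 0.22187638]), 'eef_rot': array([-3.14043097e+00, -7.41140109e-05,  2.77975474e+00]), 'force': array([-0.7515035 ,  0.38578408, -0.24304266]), 'moment': array([-0.01272698,  0.00901547, -0.04846078]), 'grip_force': 0.0, 'grip_width': 0.09405311225899561} 0.017
scene rail 0.62 [160, 200, 209, 251] [[0.388, 0.037, 0.012], [0.445, 0.147, 0.05], [0.51, 0.335, 0.097]]
scene post 0.56 [267, 166, 328, 263] [[0.625, -0.101, 0.012], [0.649, -0.034, 0.063], [0.728, 0.064, 0.196]]
scene try_square 0.79 [224, 264, 298, 302] [[0.441, -0.17, 0.009], [0.489, -0.155, 0.014], [0.541, -0.135, 0.016]]
scene inlay_jar 0.71 [243, 164, 270, 217] [[0.657, 0.162, 0.012], [
[... 233 characters left out ...]
02, -0.198, 0.008], [0.67, -0.177, 0.01]]
top rail 0.66 [179, 246, 207, 320] [[0.391, 0.14, 0.015], [0.451, 0.154, 0.094], [0.513, 0.172, 0.098]]
top post 0.81 [233, 150, 328, 208] [[0.632, -0.093, 0.021], [0.658, -0.016, 0.037], [0.7, 0.068, 0.197]]
top try_square 0.94 [273, 236, 356, 291] [[0.448, -0.163, 0.008], [0.486, -0.147, 0.014], [0.543, -0.091, 0.018]]
top inlay_jar 0.8 [158, 141, 196, 184] [[0.661, 0.166, 0.013], [0.69, 0.194, 0.068], [0.724, 0.228, 0.139]]
top cork_block 0.6 [272, 103, 312, 152] [[0.686, -0.061, 0.026], [0.77, -0.029, 0.03], [0.819, 0.002, 0.195]]
top marking_pencil 0.67 [352, 176, 397, 230] [[0.581, -0.245, 0.008], [0.622, -0.207, 0.009], [0.671, -0.175, 0.012]]
```

View pics/a.png

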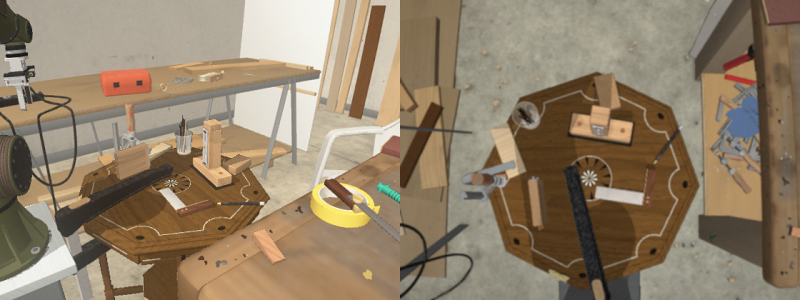

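The overview shows the rail standing at full-res top pixel ~(193,283), the post at ~(280,180), the jar at (177,162) and the square at (315,265). There is also an unidentified dark bar at about (250,310). Next I'll measure the geometry.

```bash
python3 - <<'E'
from h import *
d=np.load("top.npz"); X=d["X"]; im=d["img"]
for (u,v) in [(250,250),(255,300),(262,350),(270,400),(110,255),(145,205)]: print("bar",u,v,X[v,u].round(3))
Q=X[235:330,170:215].reshape(-1,3); Q=Q[(Q[:,2]>.088)&(Q[:,2]<.102)]
r=cv2.minAreaRect((Q[:,:2]*1000).astype(np.float32)); print("rail top",len(Q),r,np.median(Q[:,2]))
Q=Q; c=Q.mean(0); w,V=np.linalg.eigh(np.cov(Q[:,:2].T)); print(c,V[:,1],np.degrees(np.arctan2(V[1,1],V[0,1])))
Q=X[140:215,225:335].reshape(-1,3)
for lo,hi in [(.188,.205),(.03,.042)]:
    q=Q[(Q[:,2]>lo)&(Q[:,2]<hi)]; print("post",len(q),cv2.minAreaRect((q[:,:2]*1000).astype(np.float32)),np.median(q,0))
a=cv2.resize(im[220:340,150:230][...,::-1],None,fx=5,fy=5,interpolation=cv2.INTER_CUBIC)
b=cv2.resize(np.load("scene.npz")["img"][155:275,260:340][...,::-1],None,fx=5,fy=5,interpolation=cv2.INTER_CUBIC)
cv2.imwrite("pics/b.png",np.hstack([a,b]))
E
```

```text
bar 250 250 [0.519 0.05  0.021]
bar 255 300 [0.42  0.036 0.048]
bar 262 350 [0.324 0.022 0.053]
bar 270 400 [0.229 0.005 0.057]
bar 110 255 [0.5   0.27  0.216]
bar 145 205 [0.611 0.271 0.012]
rail top 850 ((453.1029052734375, 158.47933959960938), (123.30319213867188, 24.852529525756836), 7.807990550994873) 0.09561000713814073
[0.45172329 0.15802644 0.09545848] [-0.99009604 -0.14039171] -171.92948675066634
post 687 ((665.60302734375, -12.307031631469727), (45.948726654052734, 45.99874496459961), 80.90752410888672) [ 0.66482966 -0.01314667  0.19548787]
post 1858 ((693.5208740234375, -16.318695068359375), (176.09671020507812, 114.00625610351562), 81.29747772216797) [ 0.66489889 -0.03804972  0.03567557]
```

View pics/b.png

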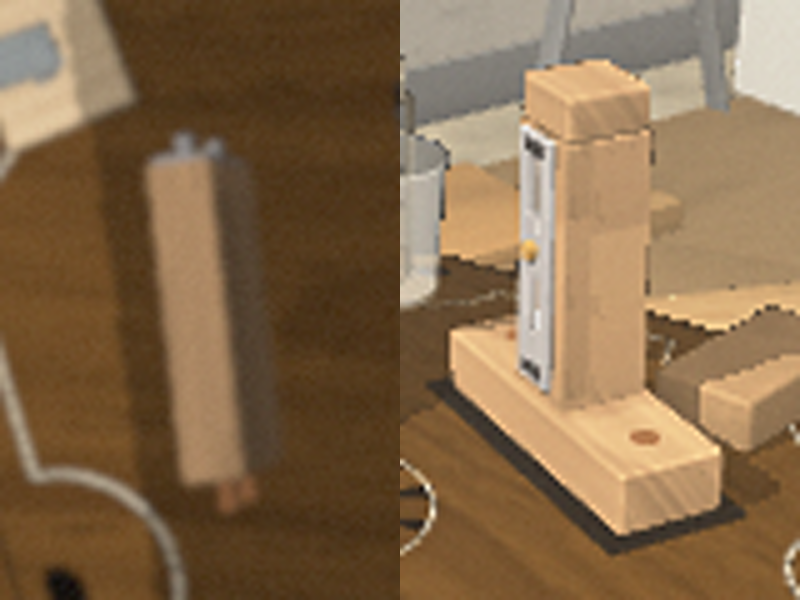

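```bash
python3 - <<'E'
from h import *
for n in ["top","scene"]:
    X=np.load(n+".npz")["X"].reshape(-1,3)
    q=X[(X[:,0]>.2)&(X[:,0]<.62)&(X[:,1]>.18)&(X[:,1]<.5)&(X[:,2]>.06)&(X[:,2]<.5)]
    print(n,len(q))
    for lo in np.arange(.06,.4,.04):
        s=q[(q[:,2]>lo)&(q[:,2]<lo+.04)]
        if len(s)>3: print(lo.round(2),len(s),s.min(0).round(3),s.max(0).round(3))
    q=X[(X[:,0]>.15)&(X[:,0]<.56)&(X[:,1]>-.08)&(X[:,1]<.1)&(X[:,2]>.012)&(X[:,2]<.5)]
    for lo in np.arange(.15,.56,.05):
        s=q[(q[:,0]>lo)&(q[:,0]<lo+.05)]
        if len(s)>3: print("bar x",lo.round(2),len(s),s.min(0).round(3),s.max(0).round(3))
# post plate from scene view
X=np.load("scene.npz")["X"][160:265,262:330].reshape(-1,3)
yaw=np.radians(-8.9); ax=np.array([np.cos(yaw),np.sin(yaw)]); ay=np.array([-ax[1],ax[0]])
L=np.c_[(X[:,:2]-[.6656,-.0123])@ax,(X[:,:2]-[.6656,-.0123])@ay,X[:,2]]
s=L[(L[:,2]>.05)&(L[:,2]<.19)&(L[:,0]<-.015)&(L[:,0]>-.05)&(abs(L[:,1])<.02)]
print("plate",len(s),np.percentile(s,[5,25,50,75,95],axis=0).round(4))
s=L[(L[:,2]>.165)&(L[:,2]<.2)&(L[:,0]>-.05)&(L[:,0]<.06)]; print(np.percentile(s,[1,50,99],axis=0).round(4))
E
```

```text
top 1139
0.06 411 [0.459 0.261 0.06 ] [0.544 0.376 0.1  ]
0.1 235 [0.457 0.26  0.1  ] [0.523 0.348 0.14 ]
0.14 136 [0.493 0.259 0.14 ] [0.524 0.276 0.18 ]
0.18 357 [0.493 0.259 0.181] [0.524 0.292 0.219]
bar x 0.15 110 [ 0.185 -0.038  0.015] [0.2   0.005 0.064]
bar x 0.2 613 [ 0.2   -0.034  0.012] [0.25  0.023 0.063]
bar x 0.25 634 [ 0.25  -0.023  0.012] [0.299 0.036 0.059]
bar x 0.3 628 [ 0.3   -0.011  0.013] [0.35  0.048 0.059]
bar x 0.35 614 [0.35  0.001 0.013] [0.4   0.061 0.056]
bar x 0.4 598 [0.4   0.014 0.015] [0.449 0.071 0.055]
bar x 0.45 558 [0.45  0.027 0.014] [0.499 0.082 0.052]
bar x 0.5 528 [0.5   0.041 0.012] [0.55  0.091 0.048]
bar x 0.55 50 [0.55  0.055 0.026] [0.557 0.085 0.042]
scene 1714
0.06 307 [0.454 0.257 0.06 ] [0.537 0.373 0.1  ]
0.1 258 [0.453 0.257 0.1  ] [0.519 0.346 0.14 ]
0.14 176 [0.49  0.255 0.14 ] [0.522 0.284 0.18 ]
0.18 179 [0.49  0.255 0.18 ] [0.521 0.285 0.216]
0.3 38 [0.2   0.431 0.308] [0.219 0.5   0.34 ]
0.34 53 [0.2   0.432 0.34 ] [0.214 0.5   0.378]
0.38 153 [0.2   0.464 0.381] [0.228 0.499 0.42 ]
bar x 0.15 875 [ 0.15  -0.046  0.012] [0.2   0.003 0.061]
bar x 0.2 771 [ 0.2   -0.037  0.012] [0.25  0.014 0.06 ]
bar x 0.25 714 [ 0.25  -0.026  0.012] [0.3   0.027 0.058]
bar x 0.3 594 [ 0.3   -0.015  0.012] [0.35  0.04  0.057]
bar x 0.35 512 [ 0.35  -0.     0.013] [0.4   0.049 0.053]
bar x 0.4 426 [0.4   0.01  0.012] [0.45  0.064 0.052]
bar x 0.45 348 [0.45  0.026 0.014] [0.5   0.075 0.05 ]
bar x 0.5 276 [0.5   0.039 0.012] [0.55  0.087 0.046]
bar x 0.55 7 [0.55  0.054 0.018] [0.556 0.065 0.038]
plate 456 [[-0.0307 -0.0177  0.0571]
 [-0.0297 -0.0141  0.0869]
 [-0.0288 -0.0058  0.1238]
 [-0.0263  0.0045  0.1581]
 [-0.0244  0.0117  0.1829]]
[[-0.0304 -0.0265  0.1651]
 [-0.0124 -0.0204  0.1852]
 [ 0.0183  0.0171  0.1971]]
```

>>> {"api": "step_arm", "payload": {
  "plan": [
    {"dz": -0.4},
    {"dz": -0.4},
    {"dx": -0.367, "dy": -0.242},
    {"dx": -0.367, "dy": -0.242},
    {"dx": -0.367, "dy": -0.242},
    {"dx": -0.367, "dy": -0.242},
    {"dx": -0.367, "dy": -0.242},
    {"dx": -0.367, "dy": -0.242},
    {"dx": -0.367, "dy": -0.242},
    {"dx": -0.367, "dy": -0.242}
  ],
  "grip_force": 30
}}

```text
$.plan[0]: bad value
```

>>> {"api": "step_arm", "payload": {
  "plan": [
    {"dx": -0.367, "dy": -0.242, "claw": 0.4},
    {"dx": -0.367, "dy": -0.242, "claw": 0.4},
    {"rz": -0.08, "claw": 0.4},
    {"rz": -0.08, "claw": 0.4},
    {"rz": -0.08, "claw": 0.4},
    {"rz": -0.077, "claw": 0.4},
    {"claw": 0.4},
    {"claw": 0.4}
  ]
}}

```text
$.plan[0]: bad value
```

```bash
cat >> h.py <<'E'
def rel(o,pos,yaw):
    "shift (units) in tool axes and rz (units) to reach pos, yaw with tool straight down"
    R=Ro.from_euler("xyz",o["eef_rot"]); T=Ro.from_euler("xyz",[np.pi,0,yaw])
    return (R.inv().apply(np.array(pos)-o["ee_pos"])/.1).round(3),((R.inv()*T).as_rotvec()/(np.pi/2)).round(4)
E
python3 - <<'E'
from h import *
o=telemetry.get_obs(); print(o["time_s"],o["ee_pos"],o["eef_rot"],o["grip_width"],o["qpos"].round(2),o["force"])
p=viewer.camera("wrist"); X=world(p,o); save(p,"c.png"); print(p["tool_from_camera"])
q=X.reshape(-1,3); q=q[(q[:,2]>.088)&(q[:,2]<.103)&(abs(q[:,0]-.4525)<.09)&(abs(q[:,1]-.158)<.06)]
print(len(q),cv2.minAreaRect((q[:,:2]*1000).astype(np.float32)),np.median(q[:,2]))
q=X.reshape(-1,3);q=q[(q[:,2]>.188)&(q[:,2]<.205)&(q[:,0]>.6)]
if len(q)>20: print(len(q),cv2.minAreaRect((q[:,:2]*1000).astype(np.float32)),np.median(q[:,2]))
E
```

```text
0.7 [0.19466822 0.51438615 0.22245752] [ 3.14157164e+00 -1.27738510e-06  2.77980799e+00] 0.09405397286917232 [ 1.14  0.3   1.52  0.    1.32 -0.07] [ 0.28254599 -0.73523418 -0.20799789]
[[-2.89419108e-05 -9.62293405e-01 -2.72013606e-01  7.92520902e-02]
 [ 9.99999955e-01  5.29539495e-05 -2.93732166e-04  2.85392793e-04]
 [ 2.97060721e-04 -2.72013603e-01  9.62293360e-01 -1.61160590e-01]
 [ 0.00000000e+00  0.00000000e+00  0.00000000e+00  1.00000000e+00]]
0 ((0.0, 0.0), (0.0, 0.0), 0.0) nan
  return _methods._mean(a, axis=axis, dtype=dtype,
  ret = ret.dtype.type(ret / rcount)
```

View pics/c.png

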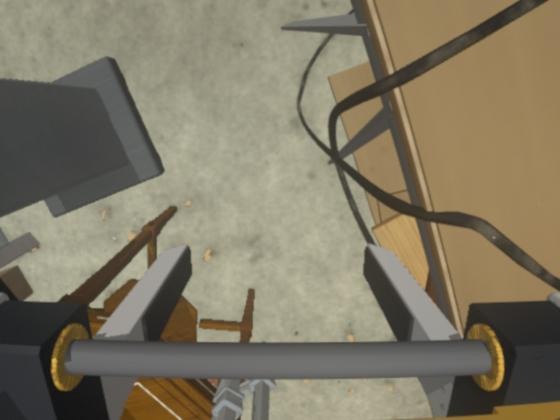

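The move was refused because rows need every field. The picture shows the floor beside the table with the fingers at its bottom edge. I'm resending with full rows.

>>> {"api": "step_arm", "payload": {
  "plan": [
    {"dx": 0, "dy": 0, "dz": -0.4, "rx": 0, "ry": 0, "rz": 0, "claw": 0},
    {"dx": 0, "dy": 0, "dz": -0.4, "rx": 0, "ry": 0, "rz": 0, "claw": 0},
    {"dx": -0.367, "dy": -0.242, "dz": 0, "rx": 0, "ry": 0, "rz": 0, "claw": 0},
    {"dx": -0.367, "dy": -0.242, "dz": 0, "rx": 0, "ry": 0, "rz": 0, "claw": 0},
    {"dx": -0.367, "dy": -0.242, "dz": 0, "rx": 0, "ry": 0, "rz": 0, "claw": 0},
    {"dx": -0.367, "dy": -0.242, "dz": 0, "rx": 0, "ry": 0, "rz": 0, "claw": 0},
    {"dx": -0.367, "dy": -0.242, "dz": 0, "rx": 0, "ry": 0, "rz": 0, "claw": 0},
    {"dx": -0.367, "dy": -0.242, "dz": 0, "rx": 0, "ry": 0, "rz": 0, "claw": 0},
    {"dx": -0.367, "dy": -0.242, "dz": 0, "rx": 0, "ry": 0, "rz": 0, "claw": 0},
    {"dx": -0.367, "dy": -0.242, "dz": 0, "rx": 0, "ry": 0, "rz": 0, "claw": 0}
  ],
  "grip_force": 30
}}

```text
time_s: 1.75
ee_pos: [0.4015, 0.2278, 0.3027]
eef_rot: [3.141, 0.0, 2.78]
force: [0.3, 0.6, 0.3]
grip_width: 0.0941
grip_force: 0.0
```

>>> {"api": "step_arm", "payload": {
  "plan": [
    {"dx": -0.367, "dy": -0.242, "dz": 0, "rx": 0, "ry": 0, "rz": 0, "claw": 0.4},
    {"dx": -0.367, "dy": -0.242, "dz": 0, "rx": 0, "ry": 0, "rz": 0, "claw": 0.4},
    {"dx": 0, "dy": 0, "dz": 0, "rx": 0, "ry": 0, "rz": -0.08, "claw": 0.4},
    {"dx": 0, "dy": 0, "dz": 0, "rx": 0, "ry": 0, "rz": -0.08, "claw": 0.4},
    {"dx": 0, "dy": 0, "dz": 0, "rx": 0, "ry": 0, "rz": -0.08, "claw": 0.4},
    {"dx": 0, "dy": 0, "dz": 0, "rx": 0, "ry": 0, "rz": -0.077, "claw": 0.4},
    {"dx": 0, "dy": 0, "dz": 0, "rx": 0, "ry": 0, "rz": 0, "claw": 0.4}
  ]
}}

```text
time_s: 2.45
ee_pos: [0.4523, 0.1581, 0.3025]
eef_rot: [3.142, 0.0, -3.004]
force: [-0.5, 0.4, 0.0]
grip_width: 0.0564
grip_force: 0.0
```

```bash
python3 - <<'E'
from h import *
o=telemetry.get_obs(); print(o["time_s"],o["ee_pos"],o["eef_rot"],o["grip_width"],o["qpos"].round(2),o["force"])
p=viewer.camera("wrist"); X=world(p,o); save(p,"c.png")
q=X.reshape(-1,3); q=q[(q[:,2]>.088)&(q[:,2]<.103)&(abs(q[:,0]-.4525)<.09)&(abs(q[:,1]-.158)<.06)]
if len(q)>20:
  c,s,a=cv2.minAreaRect((q[:,:2]*1000).astype(np.float32)); print(len(q),c,s,a,np.median(q[:,2]))
E
```

```text
2.45 [0.45226127 0.15811806 0.3024893 ] [ 3.14158079e+00  1.05192798e-04 -3.00358271e+00] 0.0564292828736343 [ 0.26  0.09  1.59 -0.    1.47 -1.45] [-0.53252174  0.37911329  0.03311945]
2588 (450.85595703125, 159.04177856445312) (124.14915466308594, 23.587482452392578) 7.491044998168945 0.09489991157391037
```

View pics/c.png

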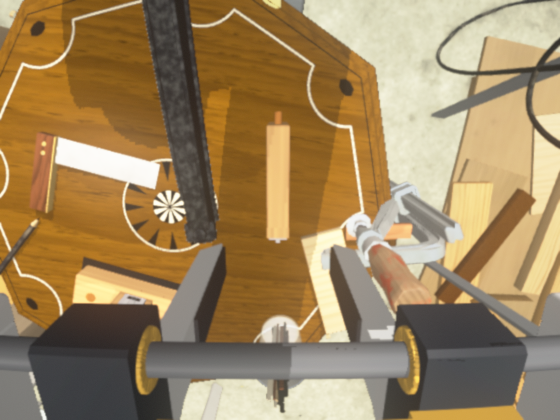

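The rail shows at pixel (278,182) with its dowels towards the robot and the hooks away from it. The post top is at the lower left around (130,300). Descending to grasp.

>>> {"api": "step_arm", "payload": {
  "plan": [
    {"dx": 0.008, "dy": 0.008, "dz": 0.4, "rx": 0, "ry": 0, "rz": 0.003, "claw": 0.4},
    {"dx": 0, "dy": 0, "dz": 0.4, "rx": 0, "ry": 0, "rz": 0, "claw": 0.4},
    {"dx": 0, "dy": 0, "dz": 0.4, "rx": 0, "ry": 0, "rz": 0, "claw": 0.4},
    {"dx": 0, "dy": 0, "dz": 0.4, "rx": 0, "ry": 0, "rz": 0, "claw": 0.4},
    {"dx": 0, "dy": 0, "dz": 0.4, "rx": 0, "ry": 0, "rz": 0, "claw": 0.4},
    {"dx": 0, "dy": 0, "dz": 0.325, "rx": 0, "ry": 0, "rz": 0, "claw": 0.4},
    {"dx": 0, "dy": 0, "dz": 0, "rx": 0, "ry": 0, "rz": 0, "claw": 0.4}
  ]
}}

```text
time_s: 3.2
ee_pos: [0.4494, 0.1583, 0.0667]
eef_rot: [-3.141, -0.007, -3.013]
force: [0.3, 0.1, 1.6]
grip_width: 0.0565
grip_force: 0.0
```

>>> {"api": "step_arm", "payload": {
  "plan": [
    {"dx": 0, "dy": 0, "dz": 0, "rx": 0, "ry": 0, "rz": 0, "claw": 0.6},
    {"dx": 0, "dy": 0, "dz": 0, "rx": 0, "ry": 0, "rz": 0, "claw": 0.7},
    {"dx": 0, "dy": 0, "dz": 0, "rx": 0, "ry": 0, "rz": 0, "claw": 1},
    {"dx": 0, "dy": 0, "dz": 0, "rx": 0, "ry": 0, "rz": 0, "claw": 1},
    {"dx": 0, "dy": 0, "dz": 0, "rx": 0, "ry": 0, "rz": 0, "claw": 1},
    {"dx": 0, "dy": 0, "dz": 0, "rx": 0, "ry": 0, "rz": 0, "claw": 1}
  ],
  "grip_force": 40
}}

```text
time_s: 3.8
ee_pos: [0.4518, 0.1589, 0.0708]
eef_rot: [3.141, 0.001, -3.01]
force: [-1.1, 0.0, 8.4]
grip_width: 0.0238
grip_force: 40.0
```

>>> {"api": "step_arm", "payload": {
  "plan": [
    {"dx": 0, "dy": 0, "dz": -0.1, "rx": 0, "ry": 0, "rz": 0, "claw": 1},
    {"dx": 0, "dy": 0, "dz": -0.3, "rx": 0, "ry": 0, "rz": 0, "claw": 1},
    {"dx": 0, "dy": 0, "dz": -0.4, "rx": 0, "ry": 0, "rz": 0, "claw": 1},
    {"dx": 0, "dy": 0, "dz": -0.4, "rx": 0, "ry": 0, "rz": 0, "claw": 1},
    {"dx": 0, "dy": 0, "dz": 0, "rx": 0, "ry": 0, "rz": 0, "claw": 1}
  ]
}}

```text
time_s: 4.3
ee_pos: [0.453, 0.1593, 0.1954]
eef_rot: [3.141, 0.008, -3.01]
force: [-0.3, 0.4, -2.6]
grip_width: 0.0235
grip_force: 40.0
```

>>> {"api": "step_arm", "payload": {
  "plan": [
    {"dx": 0.024, "dy": -0.412, "dz": -0.09, "rx": 0, "ry": 0, "rz": 0, "claw": 1},
    {"dx": 0.024, "dy": -0.412, "dz": -0.09, "rx": 0, "ry": 0, "rz": 0, "claw": 1},
    {"dx": 0.024, "dy": -0.412, "dz": -0.09, "rx": 0, "ry": 0, "rz": 0, "claw": 1},
    {"dx": 0.024, "dy": -0.412, "dz": -0.09, "rx": 0, "ry": 0, "rz": 0, "claw": 1},
    {"dx": 0.024, "dy": -0.412, "dz": -0.09, "rx": 0, "ry": 0, "rz": 0, "claw": 1},
    {"dx": 0, "dy": 0, "dz": 0, "rx": 0, "ry": 0, "rz": 0.091, "claw": 1},
    {"dx": 0, "dy": 0, "dz": 0, "rx": 0, "ry": 0, "rz": 0.091, "claw": 1},
    {"dx": 0, "dy": 0, "dz": 0, "rx": 0, "ry": 0, "rz": 0, "claw": 1}
  ]
}}

```text
time_s: 5.1
ee_pos: [0.4661, -0.0472, 0.2344]
eef_rot: [3.142, -0.001, 2.984]
force: [0.7, 0.9, -2.6]
grip_width: 0.0239
grip_force: 40.0
```

>>> {"api": "step_arm", "payload": {
  "plan": [
    {"dx": 0, "dy": 0, "dz": 0, "rx": 0, "ry": -0.085, "rz": 0, "claw": 1},
    {"dx": 0, "dy": 0, "dz": 0, "rx": 0, "ry": -0.085, "rz": 0, "claw": 1},
    {"dx": 0, "dy": 0, "dz": 0, "rx": 0, "ry": -0.085, "rz": 0, "claw": 1},
    {"dx": 0, "dy": 0, "dz": 0, "rx": 0, "ry": -0.085, "rz": 0, "claw": 1},
    {"dx": 0, "dy": 0, "dz": 0, "rx": 0, "ry": -0.085, "rz": 0, "claw": 1},
    {"dx": 0, "dy": 0, "dz": 0, "rx": 0, "ry": -0.085, "rz": 0, "claw": 1},
    {"dx": 0, "dy": 0, "dz": 0, "rx": 0, "ry": 0, "rz": 0, "claw": 1},
    {"dx": 0, "dy": 0, "dz": 0, "rx": 0, "ry": 0, "rz": 0, "claw": 1},
    {"dx": 0, "dy": 0, "dz": 0, "rx": 0, "ry": 0, "rz": 0, "claw": 1}
  ]
}}

```text
time_s: 6.0
ee_pos: [0.4671, -0.047, 0.2355]
eef_rot: [-3.14, 0.799, 2.989]
force: [0.2, 0.9, -1.9]
grip_width: 0.024
grip_force: 40.0
```

```bash
python3 - <<'E'
from h import *
o=telemetry.get_obs(); print(o["time_s"],o["ee_pos"],o["eef_rot"],o["qpos"].round(2),o["force"])
p=viewer.camera("wrist"); X=world(p,o); save(p,"d.png",s=1.4); np.savez("w1",X=X,ee=o["ee_pos"],rot=o["eef_rot"],**{k:v for k,v in p.items() if k!="shot"})
print(p["fx"],p["dist"])
for n in ["post","rail","pin","post_socket"]: print(n,viewer.recognise(n,p)[:2])
E
```

```text
6.0 [ 0.46706454 -0.04696611  0.23551824] [-3.14020399  0.79870145  2.98945503] [-0.19 -0.25  2.24  0.08  0.35 -1.68] [ 0.2349802   0.93673739 -1.88670233]
357.8655659494522 [-0.0799847  0.         0.         0.         0.       ]
post [{'rect': [249.6, 123.5, 412.2, 299.4], 'score': 0.89}]
rail [{'rect': [245.9, 113.3, 308.8, 405.7], 'score': 0.78}]
pin [{'rect': [334.8, 204.1, 342.9, 216.4], 'score': 0.43}]
post_socket [{'rect': [250.6, 122.3, 407.7, 300.1], 'score': 0.68}]
```

View pics/d.png

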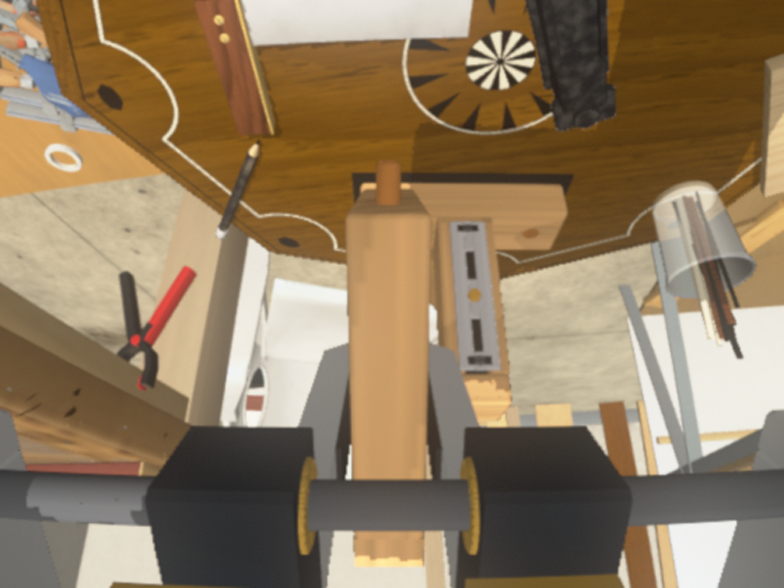

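The plate is fully visible to the right of the rail. The lower slot is at ~(336,189), the pin at (338,211) and the upper slot at (341,239) in full-res pixels. The image is inverted in height. Next I'll measure these accurately.

```bash
cat > m.py <<'E'
from h import *
import sys
d=np.load(sys.argv[1]); X=d["X"]; im=d["img"].astype(int); g=im.sum(2)/3
l,t,r,b=[int(a) for a in sys.argv[2:6]]   # plate box
K=np.array([[d["fx"],0,d["cx"]],[0,d["fy"],d["cy"]],[0,0,1.]])
sub=np.zeros(g.shape,bool); sub[t:b,l:r]=1
sat=im.max(2)-im.min(2)
pl=sub&(g>85)&(sat<35)
q=X[pl]; q=q[~np.isnan(q[:,0])]
for _ in range(4):
    c=q.mean(0); n=np.linalg.svd(q-c)[2][2]; e=(q-c)@n; q=q[abs(e)<max(2*e.std(),.0008)]
if n[0]<0:n=-n
print("plate px",pl.sum(),"c",c.round(4),"n",n.round(4),"yaw",np.degrees(np.arctan2(n[1],n[0])).round(2),"std",e.std())
yaw=float(sys.argv[6]) if len(sys.argv)>6 else np.arctan2(n[1],n[0])
ax=np.array([np.cos(yaw),np.sin(yaw),0]); ay=np.array([-ax[1],ax[0],0])
T=np.array(d["tool_from_camera"]); R=Ro.from_euler("xyz",d["rot"]).as_matrix()
C=R@T[:3,3]+d["ee"]
def ray(u,v,off=0):
    m=cv2.undistortPoints(np.array([[[u,v]]],float),K,d["dist"])[0,0]; w=R@T[:3,:3]@[m[0],m[1],1]
    P=C+w*(((c-off*n-C)@n)/(w@n)); return P
def rep(name,mask,off=0):
    k,lab,st,cen=cv2.connectedComponentsWithStats(mask.astype(np.uint8))
    for i in range(1,k):
        if st[i][4]>=8:
            P=ray(*cen[i],off); 
            v,u=np.where(lab==i); Z=np.array([ray(a,bb,off) for a,bb in zip(u,v)])
            print(name,st[i],cen[i].round(1),"world",P.round(4),"lat",((P-[.6656,-.0123,0])@ay).round(4),"z",Z[:,2].min().round(4),Z[:,2].max().round(4))
rep("dark",sub&(g<60)&(sat<30)); rep("pin",sub&(sat>60)&(im[...,0]>120)&(im[...,2]<90),.003)
q=X.reshape(-1,3); q=q[(q[:,2]>.193)&(q[:,2]<.2)&(abs(q[:,0]-.6656)<.05)&(abs(q[:,1]+.0123)<.05)]
if len(q)>20: print("post top",len(q),cv2.minAreaRect((q[:,:2]*1000).astype(np.float32)))
print("plane x in post frame",((c-[.6656,-.0123,0])@ax).round(4), "c@home z", (c+ (ay*0)).round(4))
E
python3 m.py w1.npz 318 156 356 268
```

```text
plate px 2620 c [ 0.6268 -0.0091  0.1187] n [ 0.1028 -0.9947  0.0061] yaw -84.1 std 0.008181299521247002
dark [334 181   4  16  41] [335.7 188.5] world [ 0.6382 -0.0082  0.0833] lat -0.0268 z 0.0616 0.1021
dark [339 230   3   7  10] [340.  233.2] world [ 0.6375 -0.0079  0.1377] lat -0.0275 z 0.1299 0.1458
pin [318 156  38  43 221] [343.6 169. ] world [ 0.8936  0.02   -0.116 ] lat 0.2301 z -113.7781 51.9733
pin [335 207   8   8  52] [338.5 210.5] world [ 0.6    -0.0088  0.1311] lat -0.0649 z 0.0937 0.1569
pin [318 230   7  18  68] [320.5 238.5] world [ 0.4487 -0.0239  0.2248] lat -0.2169 z 0.2136 0.2332
pin [348 266   8   2  11] [351.4 266.7] world [0.7596 0.0077 0.1324] lat 0.0956 z 0.0794 0.1631
post top 280 ((661.6626586914062, -4.472005844116211), (27.433731079101562, 40.79842758178711), 80.31967163085938)
plane x in post frame -0.0072 c@home z [ 0.6268 -0.0091  0.1187]
```

```bash
python3 - <<'E'
s=open("m.py").read()
a=s.index("for _ in range(4)"); b=s.index("print(\"plate px\""); 
s=s[:a]+'''yaw=float(sys.argv[6]); n=np.array([np.cos(yaw),np.sin(yaw),0])
e=(q-[.6656,-.0123,0])@n; q=q[abs(e+.029)<.006]; e=(q-[.6656,-.0123,0])@n; print("off pct",np.percentile(e,[10,25,50,75,90]).round(4))
A=np.c_[q[:,1],q[:,2],np.ones(len(q))]
for _ in range(5):
    k=np.linalg.lstsq(A,q[:,0],rcond=None)[0]; r_=q[:,0]-A@k; g_=abs(r_)<max(2*r_.std(),.001); A=A[g_]; q=q[g_]
print("free fit yaw",np.degrees(np.arctan(-k[0])),"tilt deg",np.degrees(np.arctan(k[1])),len(q))
c=np.array([.6656,-.0123,0])+n*np.median((q-[.6656,-.0123,0])@n)
'''+s[b:].replace('yaw=float(sys.argv[6]) if len(sys.argv)>6 else np.arctan2(n[1],n[0])','')
s=s.replace("rep(\"dark\",sub&(g<60)&(sat<30))","rep('dark',sub&(g<75)&(sat<30))").replace("st[i][4]>=8","8<=st[i][4]<200")
open("m.py","w").write(s)
E
python3 m.py w1.npz 320 156 356 268 -0.158
python3 - <<'E'
from h import *
X=np.load("top.npz")["X"][140:215,225:335].reshape(-1,3)
q=X[(X[:,2]>.033)&(X[:,2]<.038)]; y=np.radians(-9); ax=np.array([np.cos(y),np.sin(y)]); ay=np.array([-ax[1],ax[0]]); D=q[:,:2]-[.6656,-.0123]
D=np.c_[D@ax,D@ay]; 
b=np.arange(-.08,.085,.004); f=[(m+.002,np.sort(D[(D[:,1]>m)&(D[:,1]<m+.004)][:,0])[:1].mean()) for m in b if ((D[:,1]>m)&(D[:,1]<m+.004)).sum()>3]
f=np.array(f); k=np.polyfit(f[:,0],f[:,1],1); print("foot front edge yaw corr deg",np.degrees(-np.arctan(k[0])),k[1], D[:,1].min(),D[:,1].max())
E
```

```text
off pct [-0.0298 -0.0293 -0.0289 -0.0283 -0.0279]
free fit yaw -8.928974509602584 tilt deg 0.056083790355141494 2056
plate px 2582 c [ 0.6371 -0.0078  0.    ] n [ 0.9875 -0.1573  0.    ] yaw -9.05 std 0.0008434962523754955
dark [328 162  13   2  23] [333.9 162.4] world [ 0.6371 -0.0076  0.049 ] lat 0.0002 z 0.0483 0.0498
dark [334 181   5  17  68] [336. 189.] world [ 0.637  -0.008   0.0847] lat -0.0002 z 0.0743 0.0949
dark [338 229   6  21  92] [340.5 239.2] world [ 0.637  -0.008   0.1446] lat -0.0002 z 0.1331 0.1553
dark [335 255   4   4  13] [336.6 256.6] world [ 0.6362 -0.0133  0.1634] lat -0.0056 z 0.1617 0.1649
dark [346 255   4   4  12] [347.7 256.8] world [ 0.6379 -0.0024  0.1636] lat 0.0054 z 0.1617 0.1649
pin [320 156  36  43 187] [348.1 169.8] world [0.6364 0.0074 0.0611] lat 0.0149 z 0.0419 0.0978
pin [335 207   8   8  52] [338.5 210.5] world [ 0.6341 -0.0075  0.1131] lat -0.0002 z 0.1089 0.1172
pin [320 230   5  13  32] [322.6 236.3] world [ 0.6312 -0.0258  0.1428] lat -0.0187 z 0.1357 0.149
pin [348 266   8   2  11] [351.4 266.7] world [6.353e-01 1.000e-04 1.751e-01] lat 0.0075 z 0.1743 0.1754
post top 280 ((661.6626586914062, -4.472005844116211), (27.433731079101562, 40.79842758178711), 80.31967163085938)
plane x in post frame -0.0289 c@home z [ 0.6371 -0.0078  0.    ]
foot front edge yaw corr deg 0.2223768842634259 -0.02766821019584026 -0.08779782305855506 0.08795929320055348
```

```bash
python3 - <<'E'
from h import *
d=np.load("w1.npz"); R=Ro.from_euler("xyz",d["rot"]).as_matrix(); Y=(d["X"]-d["ee"])@R
q=Y.reshape(-1,3); q=q[(abs(q[:,1])<.02)&(q[:,2]<-.015)&(q[:,2]>-.045)&(q[:,0]>-.03)&(q[:,0]<.064)]
print(len(q),np.median(q,0))
k=np.polyfit(q[:,0],q[:,2],1); print("pitch deg",np.degrees(np.arctan(k[0])),"z0",k[1])
for lo in np.arange(0,.065,.01):
    s=q[(q[:,0]>lo)&(q[:,0]<lo+.01)]
    if len(s): print(lo.round(3),len(s),s[:,1].min().round(4),s[:,1].max().round(4),((s[:,1].min()+s[:,1].max())/2).round(4))
print("x max",q[:,0].max())
E
```

```text
12706 [ 0.02051858  0.00017274 -0.02452681]
pitch deg 1.8124122337128736 z0 -0.026239199995214697
0.0 1838 -0.0199 0.02 0.0
0.01 2141 -0.02 0.02 0.0
0.02 1306 -0.0116 0.0124 0.0004
0.03 1374 -0.0117 0.0123 0.0003
0.04 1467 -0.0115 0.0123 0.0004
0.05 1539 -0.0118 0.0124 0.0003
0.06 724 -0.0115 0.0123 0.0004
x max 0.06399999580016918
```

>>> {"api": "step_arm", "payload": {
  "plan": [
    {"dx": 0, "dy": 0, "dz": 0, "rx": 0, "ry": 0.085, "rz": 0, "claw": 1},
    {"dx": 0, "dy": 0, "dz": 0, "rx": 0, "ry": 0.085, "rz": 0, "claw": 1},
    {"dx": 0, "dy": 0, "dz": 0, "rx": 0, "ry": 0.085, "rz": 0, "claw": 1},
    {"dx": 0, "dy": 0, "dz": 0, "rx": 0, "ry": 0.085, "rz": 0, "claw": 1},
    {"dx": 0, "dy": 0, "dz": 0, "rx": 0, "ry": 0.085, "rz": 0, "claw": 1},
    {"dx": 0, "dy": 0, "dz": 0, "rx": 0, "ry": 0.085, "rz": 0, "claw": 1},
    {"dx": 0, "dy": 0, "dz": 0, "rx": 0, "ry": 0, "rz": 0, "claw": 1},
    {"dx": 0, "dy": 0, "dz": 0, "rx": 0, "ry": 0, "rz": 0, "claw": 1}
  ]
}}

```text
time_s: 7.05
ee_pos: [0.4668, -0.047, 0.2343]
eef_rot: [-3.142, 0.002, 2.987]
force: [0.2, -0.7, -2.2]
grip_width: 0.0236
grip_force: 40.0
```

```bash
python3 - <<'E'
from h import *
o=telemetry.get_obs(); print(o["ee_pos"],o["eef_rot"],o["force"])
p=viewer.camera("wrist"); X=world(p,o); R=Ro.from_euler("xyz",o["eef_rot"]).as_matrix()
q=((X-o["ee_pos"])@R).reshape(-1,3); q=q[(abs(q[:,1])<.009)&(abs(q[:,2]+.025)<.004)&(q[:,0]>.02)&(q[:,0]<.07)]
k=np.polyfit(q[:,0],q[:,2],1); print(len(q),"pitch",np.degrees(k[0]),k[1],"xmax",np.percentile(q[:,0],99.5))
a=rel(o,[.5511,.0053,.20],2.9854);print(a); print(rel(o,[.5511,.0053,.1418],2.9854))
E
```

```text
[ 0.46675188 -0.0470122   0.23434004] [-3.14152551e+00  1.67716790e-03  2.98728219e+00] [ 0.24400964 -0.69781669 -2.1816533 ]
4783 pitch 0.26744277918039644 -0.02438274593001852 xmax 0.0630976741176821
(array([-0.752,  0.647,  0.345]), array([-0.    ,  0.0011,  0.0012]))
(array([-0.752,  0.647,  0.927]), array([-0.    ,  0.0011,  0.0012]))
```

>>> {"api": "step_arm", "payload": {
  "plan": [
    {"dx": 0, "dy": 0.323, "dz": 0, "rx": 0, "ry": 0.001, "rz": 0.001, "claw": 1},
    {"dx": 0, "dy": 0.324, "dz": 0.1, "rx": 0, "ry": 0, "rz": 0, "claw": 1},
    {"dx": -0.3, "dy": 0, "dz": 0.2, "rx": 0, "ry": 0, "rz": 0, "claw": 1},
    {"dx": -0.3, "dy": 0, "dz": 0.3, "rx": 0, "ry": 0, "rz": 0, "claw": 1},
    {"dx": -0.152, "dy": 0, "dz": 0.327, "rx": 0, "ry": 0, "rz": 0, "claw": 1},
    {"dx": 0, "dy": 0, "dz": 0, "rx": 0, "ry": 0, "rz": 0, "claw": 1},
    {"dx": 0, "dy": 0, "dz": 0, "rx": 0, "ry": 0, "rz": 0, "claw": 1},
    {"dx": 0, "dy": 0, "dz": 0, "rx": 0, "ry": 0, "rz": 0, "claw": 1}
  ]
}}

```text
time_s: 7.9
ee_pos: [0.5506, 0.0054, 0.1443]
eef_rot: [3.141, 0.002, 2.986]
force: [0.5, 0.2, -1.3]
grip_width: 0.0237
grip_force: 40.0
```

```bash
python3 - <<'E'
from h import *
o=telemetry.get_obs(); print(o["ee_pos"],o["eef_rot"],o["force"],o["time_s"])
print(rel(o,[.5511,.0053,.1418],2.9854))
p=viewer.camera("top"); a=p["img"][150:270,220:320]; X=world(p)
q=X[150:290,220:330].reshape(-1,3); 
r=q[(abs(q[:,2]-.167)<.007)&(q[:,0]<.63)]
print("rail",len(r),cv2.minAreaRect((r[:,:2]*1000).astype(np.float32)),np.median(r[:,2]))
r=q[(abs(q[:,2]-.196)<.005)&(q[:,0]>.63)];print("post",len(r),cv2.minAreaRect((r[:,:2]*1000).astype(np.float32)))
p2=viewer.camera("scene"); b=p2["img"][150:270,230:330]
p3=viewer.camera("wrist"); save(p3,"tmp.png")
f=lambda i:cv2.resize(i[...,::-1],(400,480),interpolation=cv2.INTER_CUBIC)
cv2.imwrite("pics/e.png",np.hstack([f(a),f(b)]))
E
```

```text
[0.55064067 0.00535487 0.14433985] [3.14125933e+00 1.91670593e-03 2.98566749e+00] [ 0.51047967  0.20242994 -1.30426757] 7.9
(array([-0.005,  0.   ,  0.025]), array([0.0002, 0.0012, 0.0002]))
rail 157 ((513.9324951171875, 12.086443901062012), (19.370315551757812, 24.294952392578125), 0.00039789394941180944) 0.1694912143706965
post 647 ((665.3958129882812, -12.250579833984375), (46.055477142333984, 45.181209564208984), 80.3604965209961)
```

View pics/e.png

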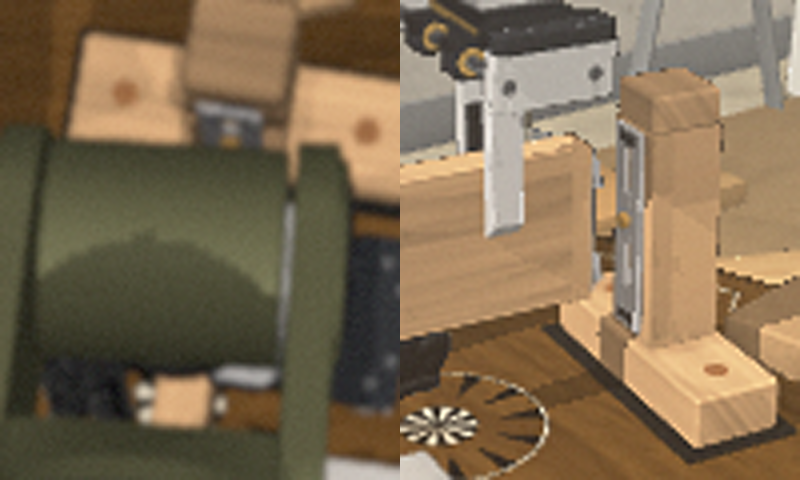

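The tabs at scene crop (598,180) and (598,268) line up in height with the slots at (628,165) and (625,290). Creeping forward.

>>> {"api": "step_arm", "payload": {
  "plan": [
    {"dx": -0.04, "dy": 0, "dz": 0.025, "rx": 0, "ry": 0.001, "rz": 0, "claw": 1},
    {"dx": -0.04, "dy": 0, "dz": 0, "rx": 0, "ry": 0, "rz": 0, "claw": 1},
    {"dx": -0.03, "dy": 0, "dz": 0, "rx": 0, "ry": 0, "rz": 0, "claw": 1},
    {"dx": 0, "dy": 0, "dz": 0, "rx": 0, "ry": 0, "rz": 0, "claw": 1},
    {"dx": 0, "dy": 0, "dz": 0, "rx": 0, "ry": 0, "rz": 0, "claw": 1}
  ]
}}

```text
time_s: 8.55
ee_pos: [0.5615, 0.0036, 0.1395]
eef_rot: [3.142, -0.003, 2.986]
force: [0.0, 0.0, -2.2]
grip_width: 0.0241
grip_force: 40.0
```

>>> {"api": "step_arm", "payload": {
  "plan": [
    {"dx": -0.01, "dy": 0, "dz": 0, "rx": 0, "ry": 0, "rz": 0, "claw": 1},
    {"dx": -0.01, "dy": 0, "dz": 0, "rx": 0, "ry": 0, "rz": 0, "claw": 1},
    {"dx": -0.01, "dy": 0, "dz": 0, "rx": 0, "ry": 0, "rz": 0, "claw": 1},
    {"dx": 0, "dy": 0, "dz": 0, "rx": 0, "ry": 0, "rz": 0, "claw": 1}
  ]
}}

```text
time_s: 8.95
ee_pos: [0.5645, 0.0031, 0.1396]
eef_rot: [3.142, -0.003, 2.986]
force: [-0.2, -0.6, -2.5]
grip_width: 0.0237
grip_force: 40.0
```

>>> {"api": "step_arm", "payload": {
  "plan": [
    {"dx": 0, "dy": 0, "dz": -0.022, "rx": 0, "ry": -0.002, "rz": 0, "claw": 1},
    {"dx": 0, "dy": 0, "dz": 0, "rx": 0, "ry": 0, "rz": 0, "claw": 1},
    {"dx": -0.01, "dy": 0, "dz": 0, "rx": 0, "ry": 0, "rz": 0, "claw": 1},
    {"dx": -0.01, "dy": 0, "dz": 0, "rx": 0, "ry": 0, "rz": 0, "claw": 1},
    {"dx": 0, "dy": 0, "dz": 0, "rx": 0, "ry": 0, "rz": 0, "claw": 1}
  ]
}}

```text
time_s: 9.45
ee_pos: [0.5665, 0.0028, 0.1418]
eef_rot: [3.142, 0.0, 2.986]
force: [0.7, -0.7, -2.7]
grip_width: 0.0238
grip_force: 40.0
```

>>> {"api": "step_arm", "payload": {
  "plan": [
    {"dx": -0.01, "dy": 0, "dz": 0, "rx": 0, "ry": 0, "rz": 0, "claw": 1},
    {"dx": 0, "dy": 0, "dz": 0, "rx": 0, "ry": 0, "rz": 0, "claw": 1}
  ]
}}

```text
time_s: 9.65
ee_pos: [0.5675, 0.0026, 0.1417]
eef_rot: [-3.142, -0.0, 2.986]
force: [-0.1, 0.6, -2.4]
grip_width: 0.0235
grip_force: 40.0
```

>>> {"api": "step_arm", "payload": {
  "plan": [
    {"dx": -0.01, "dy": 0, "dz": 0, "rx": 0, "ry": 0, "rz": 0, "claw": 1},
    {"dx": -0.01, "dy": 0, "dz": 0, "rx": 0, "ry": 0, "rz": 0, "claw": 1},
    {"dx": 0, "dy": 0, "dz": 0, "rx": 0, "ry": 0, "rz": 0, "claw": 1}
  ]
}}

```text
time_s: 9.95
ee_pos: [0.5695, 0.0023, 0.1418]
eef_rot: [-3.142, 0.0, 2.986]
force: [0.1, -0.7, -1.8]
grip_width: 0.0237
grip_force: 40.0
```

>>> {"api": "step_arm", "payload": {
  "plan": [
    {"dx": -0.01, "dy": 0, "dz": 0, "rx": 0, "ry": 0, "rz": 0, "claw": 1},
    {"dx": 0, "dy": 0, "dz": 0, "rx": 0, "ry": 0, "rz": 0, "claw": 1}
  ]
}}

```text
time_s: 10.15
ee_pos: [0.5704, 0.0022, 0.1418]
eef_rot: [-3.142, 0.0, 2.986]
force: [-0.4, -0.7, -1.8]
grip_width: 0.024
grip_force: 40.0
```

>>> {"api": "step_arm", "payload": {
  "plan": [
    {"dx": -0.01, "dy": 0, "dz": 0, "rx": 0, "ry": 0, "rz": 0, "claw": 1},
    {"dx": 0, "dy": 0, "dz": 0, "rx": 0, "ry": 0, "rz": 0, "claw": 1}
  ]
}}

```text
time_s: 10.35
ee_pos: [0.5714, 0.002, 0.1418]
eef_rot: [-3.142, 0.0, 2.986]
force: [-0.3, 0.6, -2.0]
grip_width: 0.0239
grip_force: 40.0
```

>>> {"api": "step_arm", "payload": {
  "plan": [
    {"dx": -0.01, "dy": 0, "dz": 0, "rx": 0, "ry": 0, "rz": 0, "claw": 1},
    {"dx": 0, "dy": 0, "dz": 0, "rx": 0, "ry": 0, "rz": 0, "claw": 1}
  ]
}}

```text
time_s: 10.55
ee_pos: [0.5725, 0.0018, 0.1418]
eef_rot: [3.142, 0.0, 2.986]
force: [1.5, 0.2, -2.3]
grip_width: 0.0242
grip_force: 40.0
```

>>> {"api": "step_arm", "payload": {
  "plan": [
    {"dx": -0.005, "dy": 0, "dz": 0, "rx": 0, "ry": 0, "rz": 0, "claw": 1},
    {"dx": 0, "dy": 0, "dz": 0, "rx": 0, "ry": 0, "rz": 0, "claw": 1}
  ]
}}

```text
time_s: 10.75
ee_pos: [0.5729, 0.0018, 0.1418]
eef_rot: [-3.142, -0.0, 2.986]
force: [-0.2, 0.4, -1.9]
grip_width: 0.0237
grip_force: 40.0
```

>>> {"api": "step_arm", "payload": {
  "plan": [
    {"dx": -0.005, "dy": 0, "dz": 0, "rx": 0, "ry": 0, "rz": 0, "claw": 1},
    {"dx": 0, "dy": 0, "dz": 0, "rx": 0, "ry": 0, "rz": 0, "claw": 1}
  ]
}}

```text
time_s: 10.95
ee_pos: [0.573, 0.0018, 0.1418]
eef_rot: [-3.142, -0.001, 2.986]
force: [-4.7, 0.2, 0.4]
grip_width: 0.0239
grip_force: 40.0
```

>>> {"api": "step_arm", "payload": {
  "plan": [
    {"dx": -0.005, "dy": 0, "dz": 0, "rx": 0, "ry": 0, "rz": 0, "claw": 1},
    {"dx": 0, "dy": 0, "dz": 0, "rx": 0, "ry": 0, "rz": 0, "claw": 1}
  ]
}}

```text
time_s: 11.15
ee_pos: [0.5733, 0.0018, 0.1418]
eef_rot: [-3.142, -0.002, 2.986]
force: [-8.6, 0.8, 3.4]
grip_width: 0.0239
grip_force: 40.0
```

>>> {"api": "step_arm", "payload": {
  "plan": [
    {"dx": -0.005, "dy": 0, "dz": 0, "rx": 0, "ry": 0, "rz": 0, "claw": 1},
    {"dx": 0, "dy": 0, "dz": 0, "rx": 0, "ry": 0, "rz": 0, "claw": 1}
  ]
}}

```text
time_s: 11.35
ee_pos: [0.5737, 0.0017, 0.1418]
eef_rot: [-3.141, -0.002, 2.986]
force: [-8.5, 1.9, 2.0]
grip_width: 0.0242
grip_force: 40.0
```

>>> {"api": "step_arm", "payload": {
  "plan": [
    {"dx": -0.005, "dy": 0, "dz": 0, "rx": 0, "ry": 0, "rz": 0, "claw": 1},
    {"dx": -0.005, "dy": 0, "dz": 0, "rx": 0, "ry": 0, "rz": 0, "claw": 1},
    {"dx": 0, "dy": 0, "dz": 0, "rx": 0, "ry": 0, "rz": 0, "claw": 1}
  ]
}}

```text
time_s: 11.65
ee_pos: [0.5746, 0.0015, 0.1418]
eef_rot: [-3.141, -0.002, 2.986]
force: [-10.4, 0.8, 3.8]
grip_width: 0.024
grip_force: 40.0
```

>>> {"api": "step_arm", "payload": {
  "plan": [
    {"dx": -0.005, "dy": 0, "dz": 0, "rx": 0, "ry": 0, "rz": 0, "claw": 1},
    {"dx": -0.005, "dy": 0, "dz": 0, "rx": 0, "ry": 0, "rz": 0, "claw": 1},
    {"dx": 0, "dy": 0, "dz": 0, "rx": 0, "ry": 0, "rz": 0, "claw": 1}
  ]
}}

```text
time_s: 11.95
ee_pos: [0.5755, 0.0014, 0.1418]
eef_rot: [-3.141, -0.002, 2.986]
force: [-9.8, 0.2, 3.5]
grip_width: 0.024
grip_force: 40.0
```

>>> {"api": "step_arm", "payload": {
  "plan": [
    {"dx": -0.005, "dy": 0, "dz": 0, "rx": 0, "ry": 0, "rz": 0, "claw": 1},
    {"dx": 0, "dy": 0, "dz": 0, "rx": 0, "ry": 0, "rz": 0, "claw": 1}
  ]
}}

```text
time_s: 12.15
ee_pos: [0.5759, 0.0013, 0.1418]
eef_rot: [-3.141, -0.002, 2.986]
force: [-10.5, 1.3, 3.7]
grip_width: 0.0238
grip_force: 40.0
```

>>> {"api": "step_arm", "payload": {
  "plan": [
    {"dx": -0.005, "dy": 0, "dz": 0, "rx": 0, "ry": 0, "rz": 0, "claw": 1},
    {"dx": 0, "dy": 0, "dz": 0, "rx": 0, "ry": 0, "rz": 0, "claw": 1}
  ]
}}

```text
time_s: 12.35
ee_pos: [0.5764, 0.0013, 0.1419]
eef_rot: [-3.141, -0.002, 2.986]
force: [-11.1, 1.5, 4.6]
grip_width: 0.0244
grip_force: 40.0
```

>>> {"api": "step_arm", "payload": {
  "plan": [
    {"dx": -0.003, "dy": 0, "dz": 0, "rx": 0, "ry": 0, "rz": 0, "claw": 1},
    {"dx": 0, "dy": 0, "dz": 0, "rx": 0, "ry": 0, "rz": 0, "claw": 1}
  ]
}}

```text
time_s: 12.55
ee_pos: [0.5767, 0.0012, 0.1418]
eef_rot: [-3.141, -0.003, 2.986]
force: [-10.3, 1.8, 4.2]
grip_width: 0.0236
grip_force: 40.0
```

>>> {"api": "step_arm", "payload": {
  "plan": [
    {"dx": -0.004, "dy": 0, "dz": 0, "rx": 0, "ry": 0, "rz": 0, "claw": 1},
    {"dx": 0, "dy": 0, "dz": 0, "rx": 0, "ry": 0, "rz": 0, "claw": 1}
  ]
}}

```text
time_s: 12.75
ee_pos: [0.577, 0.0012, 0.1418]
eef_rot: [-3.141, -0.003, 2.986]
force: [-13.3, 1.1, 5.5]
grip_width: 0.0237
grip_force: 40.0
```

>>> {"api": "step_arm", "payload": {
  "plan": [
    {"dx": -0.003, "dy": 0, "dz": 0, "rx": 0, "ry": 0, "rz": 0, "claw": 1},
    {"dx": 0, "dy": 0, "dz": 0, "rx": 0, "ry": 0, "rz": 0, "claw": 1}
  ]
}}

```text
time_s: 12.95
ee_pos: [0.5771, 0.0012, 0.1419]
eef_rot: [-3.141, -0.003, 2.986]
force: [-14.6, 1.6, 6.5]
grip_width: 0.0241
grip_force: 40.0
```

>>> {"api": "step_arm", "payload": {
  "plan": [
    {"dx": -0.003, "dy": 0, "dz": 0, "rx": 0, "ry": 0, "rz": 0, "claw": 1},
    {"dx": 0, "dy": 0, "dz": 0, "rx": 0, "ry": 0, "rz": 0, "claw": 1}
  ]
}}

```text
time_s: 13.15
ee_pos: [0.5771, 0.0012, 0.1419]
eef_rot: [-3.141, -0.004, 2.986]
force: [-16.8, 2.0, 7.9]
grip_width: 0.0237
grip_force: 40.0
```

```bash
cat > chk.py <<'E'
from h import *
o=telemetry.get_obs(); print(o["ee_pos"].round(4),o["eef_rot"].round(4),o["force"].round(1),o["moment"].round(2),o["time_s"])
p=viewer.camera("wrist"); X=world(p,o); R=Ro.from_euler("xyz",o["eef_rot"]).as_matrix()
q=((X-o["ee_pos"])@R).reshape(-1,3); q=q[(abs(q[:,1])<.009)&(abs(q[:,2]+.025)<.006)&(q[:,0]>.02)&(q[:,0]<.07)]
k=np.polyfit(q[:,0],q[:,2],1); print(len(q),"pitch in tool",np.degrees(k[0]),k[1],"xmax",np.percentile(q[:,0],99.5))
E
python3 chk.py
```

```text
[0.5771 0.0012 0.1419] [-3.1413 -0.004   2.9858] [-16.8   2.    7.9] [ 0.35  2.72 -0.  ] 13.15
4808 pitch in tool 0.3441354604390782 -0.024395575866525288 xmax 0.06328535672414091
```

>>> {"api": "step_arm", "payload": {
  "plan": [
    {"dx": 0, "dy": 0, "dz": 0.01, "rx": 0, "ry": 0, "rz": 0, "claw": 1},
    {"dx": 0, "dy": 0, "dz": 0.01, "rx": 0, "ry": 0, "rz": 0, "claw": 1},
    {"dx": 0, "dy": 0, "dz": 0, "rx": 0, "ry": 0, "rz": 0, "claw": 1}
  ]
}}

```text
time_s: 13.5
ee_pos: [0.5771, 0.0012, 0.14]
eef_rot: [-3.141, -0.004, 2.986]
force: [-18.1, 2.4, 8.6]
grip_width: 0.0241
grip_force: 40.0
```

>>> {"api": "step_arm", "payload": {
  "plan": [
    {"dx": 0, "dy": 0, "dz": 0.01, "rx": 0, "ry": 0, "rz": 0, "claw": 1},
    {"dx": 0, "dy": 0, "dz": 0.01, "rx": 0, "ry": 0, "rz": 0, "claw": 1},
    {"dx": 0, "dy": 0, "dz": 0, "rx": 0, "ry": 0, "rz": 0, "claw": 1}
  ]
}}

```text
time_s: 13.8
ee_pos: [0.5771, 0.0013, 0.138]
eef_rot: [-3.142, -0.004, 2.986]
force: [-18.2, 3.2, 9.1]
grip_width: 0.0238
grip_force: 40.0
```

>>> {"api": "step_arm", "payload": {
  "plan": [
    {"dx": 0.002, "dy": 0, "dz": 0.01, "rx": 0, "ry": 0, "rz": 0, "claw": 1},
    {"dx": 0, "dy": 0, "dz": 0.01, "rx": 0, "ry": 0, "rz": 0, "claw": 1},
    {"dx": 0, "dy": 0, "dz": 0, "rx": 0, "ry": 0, "rz": 0, "claw": 1}
  ]
}}

```text
time_s: 14.1
ee_pos: [0.5771, 0.0013, 0.136]
eef_rot: [-3.142, -0.003, 2.986]
force: [-16.9, 2.1, 8.0]
grip_width: 0.0237
grip_force: 40.0
```

>>> {"api": "step_arm", "payload": {
  "plan": [
    {"dx": 0, "dy": 0, "dz": 0.01, "rx": 0, "ry": 0, "rz": 0, "claw": 1},
    {"dx": 0, "dy": 0, "dz": 0.01, "rx": 0, "ry": 0, "rz": 0, "claw": 1},
    {"dx": 0, "dy": 0, "dz": 0, "rx": 0, "ry": 0, "rz": 0, "claw": 1}
  ]
}}

```text
time_s: 14.4
ee_pos: [0.5771, 0.0013, 0.1339]
eef_rot: [-3.142, -0.003, 2.986]
force: [-16.4, 2.4, 7.8]
grip_width: 0.0239
grip_force: 40.0
```

>>> {"api": "step_arm", "payload": {
  "plan": [
    {"dx": 0, "dy": 0, "dz": 0.01, "rx": 0, "ry": 0, "rz": 0, "claw": 1},
    {"dx": 0, "dy": 0, "dz": 0.01, "rx": 0, "ry": 0, "rz": 0, "claw": 1},
    {"dx": 0, "dy": 0, "dz": 0, "rx": 0, "ry": 0, "rz": 0, "claw": 1}
  ]
}}

```text
time_s: 14.7
ee_pos: [0.577, 0.0013, 0.1317]
eef_rot: [-3.142, -0.004, 2.986]
force: [-14.4, 3.1, 4.9]
grip_width: 0.0238
grip_force: 40.0
```

>>> {"api": "step_arm", "payload": {
  "plan": [
    {"dx": 0, "dy": 0, "dz": 0.01, "rx": 0, "ry": 0, "rz": 0, "claw": 1},
    {"dx": 0, "dy": 0, "dz": 0, "rx": 0, "ry": 0, "rz": 0, "claw": 1}
  ]
}}

```text
time_s: 14.9
ee_pos: [0.577, 0.0013, 0.1306]
eef_rot: [-3.141, -0.004, 2.986]
force: [-13.7, 1.9, 3.0]
grip_width: 0.0236
grip_force: 40.0
```

>>> {"api": "step_arm", "payload": {
  "plan": [
    {"dx": 0, "dy": 0, "dz": 0.01, "rx": 0, "ry": 0, "rz": 0, "claw": 1},
    {"dx": 0, "dy": 0, "dz": 0, "rx": 0, "ry": 0, "rz": 0, "claw": 1}
  ]
}}

```text
time_s: 15.1
ee_pos: [0.5771, 0.0013, 0.1294]
eef_rot: [-3.141, -0.004, 2.986]
force: [-10.7, 3.1, 0.3]
grip_width: 0.0241
grip_force: 40.0
```

>>> {"api": "step_arm", "payload": {
  "plan": [
    {"dx": 0, "dy": 0, "dz": 0.01, "rx": 0, "ry": 0, "rz": 0, "claw": 1},
    {"dx": 0, "dy": 0, "dz": 0, "rx": 0, "ry": 0, "rz": 0, "claw": 1}
  ]
}}

```text
time_s: 15.3
ee_pos: [0.5771, 0.0013, 0.1287]
eef_rot: [-3.141, -0.004, 2.986]
force: [-14.8, 2.0, 6.7]
grip_width: 0.0236
grip_force: 40.0
```

>>> {"api": "step_arm", "payload": {
  "plan": [
    {"dx": 0, "dy": 0, "dz": 0.005, "rx": 0, "ry": 0, "rz": 0, "claw": 1},
    {"dx": 0, "dy": 0, "dz": 0, "rx": 0, "ry": 0, "rz": 0, "claw": 1}
  ]
}}

```text
time_s: 15.5
ee_pos: [0.5771, 0.0013, 0.1285]
eef_rot: [-3.142, -0.003, 2.986]
force: [-16.7, 2.6, 8.7]
grip_width: 0.0239
grip_force: 40.0
```

>>> {"api": "step_arm", "payload": {
  "plan": [
    {"dx": 0, "dy": 0, "dz": 0.005, "rx": 0, "ry": 0, "rz": 0, "claw": 1},
    {"dx": 0, "dy": 0, "dz": 0, "rx": 0, "ry": 0, "rz": 0, "claw": 1}
  ]
}}

```text
time_s: 15.7
ee_pos: [0.5771, 0.0013, 0.1281]
eef_rot: [-3.142, -0.003, 2.986]
force: [-17.6, 2.7, 9.5]
grip_width: 0.0238
grip_force: 40.0
```

```bash
python3 chk.py
```

```text
[0.5771 0.0013 0.1281] [-3.1415 -0.0033  2.9859] [-17.6   2.7   9.5] [ 0.38  2.61 -0.01] 15.7
4810 pitch in tool 0.42992239020391976 -0.02441474770197871 xmax 0.06331220829235286
```

>>> {"api": "step_arm", "payload": {
  "plan": [
    {"dx": 0, "dy": 0, "dz": 0.005, "rx": 0, "ry": 0, "rz": 0, "claw": 1},
    {"dx": 0, "dy": 0, "dz": 0, "rx": 0, "ry": 0, "rz": 0, "claw": 1}
  ]
}}

```text
time_s: 15.95
ee_pos: [0.577, 0.0013, 0.1277]
eef_rot: [-3.142, -0.003, 2.986]
force: [-18.3, 2.2, 9.2]
grip_width: 0.0238
grip_force: 40.0
```

>>> {"api": "step_arm", "payload": {
  "plan": [
    {"dx": 0, "dy": 0, "dz": 0.005, "rx": 0, "ry": 0, "rz": 0, "claw": 1},
    {"dx": 0, "dy": 0, "dz": 0, "rx": 0, "ry": 0, "rz": 0, "claw": 1}
  ]
}}

```text
time_s: 16.15
ee_pos: [0.577, 0.0013, 0.1272]
eef_rot: [-3.142, -0.003, 2.986]
force: [-17.8, 2.5, 10.5]
grip_width: 0.0239
grip_force: 40.0
```

>>> {"api": "step_arm", "payload": {
  "plan": [
    {"dx": 0, "dy": 0, "dz": 0.005, "rx": 0, "ry": 0, "rz": 0, "claw": 1},
    {"dx": 0, "dy": 0, "dz": 0, "rx": 0, "ry": 0, "rz": 0, "claw": 1}
  ]
}}

```text
time_s: 16.35
ee_pos: [0.5771, 0.0013, 0.1272]
eef_rot: [-3.142, -0.003, 2.986]
force: [-20.1, 3.2, 15.1]
grip_width: 0.0237
grip_force: 40.0
```

>>> {"api": "step_arm", "payload": {
  "plan": [
    {"dx": 0.008, "dy": 0, "dz": 0, "rx": 0, "ry": 0, "rz": 0, "claw": 1},
    {"dx": 0, "dy": 0, "dz": 0, "rx": 0, "ry": 0, "rz": 0, "claw": 1}
  ]
}}

```text
time_s: 16.55
ee_pos: [0.577, 0.0013, 0.1271]
eef_rot: [3.141, -0.001, 2.986]
force: [-12.8, 1.7, 9.7]
grip_width: 0.0239
grip_force: 40.0
```

>>> {"api": "step_arm", "payload": {
  "plan": [
    {"dx": 0, "dy": 0, "dz": 0.003, "rx": 0, "ry": 0, "rz": 0, "claw": 1},
    {"dx": 0, "dy": 0, "dz": 0, "rx": 0, "ry": 0, "rz": 0, "claw": 1}
  ]
}}

```text
time_s: 16.75
ee_pos: [0.577, 0.0013, 0.127]
eef_rot: [3.141, -0.001, 2.986]
force: [-14.2, 1.8, 12.5]
grip_width: 0.0239
grip_force: 40.0
```

>>> {"api": "step_arm", "payload": {
  "plan": [
    {"dx": 0.008, "dy": 0, "dz": 0, "rx": 0, "ry": 0, "rz": 0, "claw": 1},
    {"dx": 0, "dy": 0, "dz": 0, "rx": 0, "ry": 0, "rz": 0, "claw": 1}
  ]
}}

```text
time_s: 16.95
ee_pos: [0.5769, 0.0013, 0.1269]
eef_rot: [3.141, 0.001, 2.986]
force: [-6.3, 0.7, 7.7]
grip_width: 0.0239
grip_force: 40.0
```

>>> {"api": "step_arm", "payload": {
  "plan": [
    {"dx": 0.005, "dy": 0, "dz": 0.003, "rx": 0, "ry": 0, "rz": 0, "claw": 1},
    {"dx": 0, "dy": 0, "dz": 0, "rx": 0, "ry": 0, "rz": 0, "claw": 1}
  ]
}}

```text
time_s: 17.15
ee_pos: [0.5769, 0.0013, 0.1268]
eef_rot: [3.141, 0.002, 2.986]
force: [-3.2, 1.7, 7.3]
grip_width: 0.024
grip_force: 40.0
```

>>> {"api": "step_arm", "payload": {
  "plan": [
    {"dx": 0, "dy": 0, "dz": 0.003, "rx": 0, "ry": 0, "rz": 0, "claw": 1},
    {"dx": 0, "dy": 0, "dz": 0, "rx": 0, "ry": 0, "rz": 0, "claw": 1}
  ]
}}

```text
time_s: 17.35
ee_pos: [0.5769, 0.0013, 0.1268]
eef_rot: [3.141, 0.002, 2.986]
force: [-5.7, 1.3, 9.7]
grip_width: 0.0238
grip_force: 40.0
```

>>> {"api": "step_arm", "payload": {
  "plan": [
    {"dx": 0, "dy": 0, "dz": 0.005, "rx": 0, "ry": 0, "rz": 0, "claw": 1},
    {"dx": 0, "dy": 0, "dz": 0, "rx": 0, "ry": 0, "rz": 0, "claw": 1}
  ]
}}

```text
time_s: 17.55
ee_pos: [0.5769, 0.0013, 0.1267]
eef_rot: [3.141, 0.002, 2.986]
force: [-8.4, 1.9, 14.5]
grip_width: 0.0244
grip_force: 40.0
```

>>> {"api": "step_arm", "payload": {
  "plan": [
    {"dx": 0.005, "dy": 0, "dz": 0.005, "rx": 0, "ry": 0, "rz": 0, "claw": 1},
    {"dx": 0, "dy": 0, "dz": 0, "rx": 0, "ry": 0, "rz": 0, "claw": 1}
  ]
}}

```text
time_s: 17.75
ee_pos: [0.5768, 0.0014, 0.1265]
eef_rot: [3.141, 0.004, 2.986]
force: [-5.9, 1.4, 15.0]
grip_width: 0.0237
grip_force: 40.0
```

```bash
python3 chk.py
```

```text
[0.5768 0.0014 0.1265] [3.1413 0.0038 2.9857] [-5.9  1.4 15. ] [0.07 0.54 0.01] 17.75
4818 pitch in tool 0.46293577847090345 -0.024418067927574946 xmax 0.06330497706033274
```

>>> {"api": "step_arm", "payload": {
  "plan": [
    {"dx": 0, "dy": 0, "dz": -0.01, "rx": 0, "ry": 0, "rz": 0, "claw": 1},
    {"dx": 0, "dy": 0, "dz": -0.005, "rx": 0, "ry": 0, "rz": 0, "claw": 1},
    {"dx": 0, "dy": 0, "dz": 0, "rx": 0, "ry": 0, "rz": 0, "claw": 1}
  ]
}}

```text
time_s: 18.1
ee_pos: [0.5766, 0.0013, 0.1267]
eef_rot: [3.141, 0.003, 2.986]
force: [1.0, 0.3, 6.8]
grip_width: 0.024
grip_force: 40.0
```

>>> {"api": "step_arm", "payload": {
  "plan": [
    {"dx": 0, "dy": 0, "dz": -0.01, "rx": 0, "ry": 0, "rz": 0, "claw": 1},
    {"dx": 0, "dy": 0, "dz": 0, "rx": 0, "ry": 0, "rz": 0, "claw": 1}
  ]
}}

```text
time_s: 18.3
ee_pos: [0.5762, 0.0013, 0.1269]
eef_rot: [3.142, 0.001, 2.986]
force: [4.1, 1.5, 1.8]
grip_width: 0.0236
grip_force: 40.0
```

>>> {"api": "step_arm", "payload": {
  "plan": [
    {"dx": 0, "dy": 0, "dz": -0.005, "rx": 0, "ry": 0, "rz": 0, "claw": 1},
    {"dx": 0, "dy": 0, "dz": 0, "rx": 0, "ry": 0, "rz": 0, "claw": 1}
  ]
}}

```text
time_s: 18.5
ee_pos: [0.5762, 0.0013, 0.127]
eef_rot: [3.142, 0.001, 2.986]
force: [7.0, 0.7, -2.5]
grip_width: 0.0237
grip_force: 40.0
```

>>> {"api": "step_arm", "payload": {
  "plan": [
    {"dx": -0.004, "dy": 0, "dz": -0.01, "rx": 0, "ry": 0, "rz": 0, "claw": 1},
    {"dx": 0, "dy": 0, "dz": 0, "rx": 0, "ry": 0, "rz": 0, "claw": 1}
  ]
}}

```text
time_s: 18.7
ee_pos: [0.5762, 0.0012, 0.1278]
eef_rot: [-3.142, -0.0, 2.986]
force: [5.1, -0.3, -3.0]
grip_width: 0.0238
grip_force: 40.0
```

>>> {"api": "step_arm", "payload": {
  "plan": [
    {"dx": -0.003, "dy": 0, "dz": -0.008, "rx": 0, "ry": 0, "rz": 0, "claw": 1},
    {"dx": 0, "dy": 0, "dz": 0, "rx": 0, "ry": 0, "rz": 0, "claw": 1}
  ]
}}

```text
time_s: 18.9
ee_pos: [0.5762, 0.0011, 0.1286]
eef_rot: [-3.141, -0.001, 2.985]
force: [2.9, -0.7, -3.5]
grip_width: 0.0237
grip_force: 40.0
```

>>> {"api": "step_arm", "payload": {
  "plan": [
    {"dx": 0, "dy": 0, "dz": -0.006, "rx": 0, "ry": 0, "rz": 0, "claw": 1},
    {"dx": 0, "dy": 0, "dz": 0, "rx": 0, "ry": 0, "rz": 0, "claw": 1}
  ]
}}

```text
time_s: 19.1
ee_pos: [0.5762, 0.0012, 0.1292]
eef_rot: [-3.141, -0.001, 2.985]
force: [4.0, -0.9, -8.3]
grip_width: 0.0236
grip_force: 40.0
```

>>> {"api": "step_arm", "payload": {
  "plan": [
    {"dx": 0, "dy": 0, "dz": -0.006, "rx": 0, "ry": 0, "rz": 0, "claw": 1},
    {"dx": 0, "dy": 0, "dz": 0, "rx": 0, "ry": 0, "rz": 0, "claw": 1}
  ]
}}

```text
time_s: 19.3
ee_pos: [0.5761, 0.0012, 0.1294]
eef_rot: [-3.141, -0.001, 2.985]
force: [6.9, -0.5, -12.2]
grip_width: 0.0242
grip_force: 40.0
```

Lifting gently meets a stop after ~2 mm of play, so the pin has snapped in. Seating the rail back down.

>>> {"api": "step_arm", "payload": {
  "plan": [
    {"dx": -0.004, "dy": 0, "dz": 0.01, "rx": 0, "ry": 0, "rz": 0, "claw": 1},
    {"dx": -0.004, "dy": 0, "dz": 0.01, "rx": 0, "ry": 0, "rz": 0, "claw": 1},
    {"dx": 0, "dy": 0, "dz": 0.008, "rx": 0, "ry": 0, "rz": 0, "claw": 1},
    {"dx": 0, "dy": 0, "dz": 0, "rx": 0, "ry": 0, "rz": 0, "claw": 1}
  ]
}}

```text
time_s: 19.7
ee_pos: [0.577, 0.0012, 0.1277]
eef_rot: [-3.142, -0.001, 2.986]
force: [-4.9, 1.1, 0.1]
grip_width: 0.0236
grip_force: 40.0
```

>>> {"api": "step_arm", "payload": {
  "plan": [
    {"dx": 0, "dy": 0, "dz": 0.006, "rx": 0, "ry": 0, "rz": 0, "claw": 1},
    {"dx": 0, "dy": 0, "dz": 0, "rx": 0, "ry": 0, "rz": 0, "claw": 1}
  ]
}}

```text
time_s: 19.9
ee_pos: [0.577, 0.0012, 0.1272]
eef_rot: [3.142, -0.001, 2.986]
force: [-6.1, 1.4, 1.3]
grip_width: 0.0235
grip_force: 40.0
```

>>> {"api": "step_arm", "payload": {
  "plan": [
    {"dx": 0, "dy": 0, "dz": 0.006, "rx": 0, "ry": 0, "rz": 0, "claw": 1},
    {"dx": 0, "dy": 0, "dz": 0, "rx": 0, "ry": 0, "rz": 0, "claw": 1}
  ]
}}

```text
time_s: 20.1
ee_pos: [0.577, 0.0012, 0.1271]
eef_rot: [3.142, -0.0, 2.986]
force: [-8.0, 1.6, 6.4]
grip_width: 0.0242
grip_force: 40.0
```

>>> {"api": "step_arm", "payload": {
  "plan": [
    {"dx": 0, "dy": 0, "dz": 0.006, "rx": 0, "ry": 0, "rz": 0, "claw": 1},
    {"dx": 0, "dy": 0, "dz": 0, "rx": 0, "ry": 0, "rz": 0, "claw": 1}
  ]
}}

```text
time_s: 20.3
ee_pos: [0.577, 0.0012, 0.1269]
eef_rot: [3.142, -0.0, 2.986]
force: [-11.8, 1.4, 11.2]
grip_width: 0.0232
grip_force: 40.0
```

```bash
python3 chk.py
```

```text
[0.577  0.0012 0.1269] [ 3.1415e+00 -2.0000e-04  2.9857e+00] [-11.8   1.4  11.2] [ 0.22  1.73 -0.03] 20.3
4798 pitch in tool 0.4559480174820288 -0.024434179822521915 xmax 0.06333807858535911
```

>>> {"api": "step_arm", "payload": {
  "plan": [
    {"dx": 0.006, "dy": 0, "dz": -0.007, "rx": 0, "ry": 0, "rz": 0, "claw": 1},
    {"dx": 0, "dy": 0, "dz": 0, "rx": 0, "ry": 0, "rz": 0, "claw": 1},
    {"dx": 0, "dy": 0, "dz": 0, "rx": 0, "ry": 0, "rz": 0, "claw": 0.65},
    {"dx": 0, "dy": 0, "dz": 0, "rx": 0, "ry": 0, "rz": 0, "claw": 0.5},
    {"dx": 0, "dy": 0, "dz": 0, "rx": 0, "ry": 0, "rz": 0, "claw": 0.4},
    {"dx": 0, "dy": 0, "dz": 0, "rx": 0, "ry": 0, "rz": 0, "claw": 0.4},
    {"dx": 0, "dy": 0, "dz": 0, "rx": 0, "ry": 0, "rz": 0, "claw": 0.4}
  ]
}}

```text
time_s: 21.05
ee_pos: [0.5767, 0.0012, 0.1265]
eef_rot: [3.142, 0.0, 2.986]
force: [-0.6, -0.5, 0.2]
grip_width: 0.0558
grip_force: 0.0
```

>>> {"api": "step_arm", "payload": {
  "plan": [
    {"dx": 0, "dy": 0, "dz": -0.2, "rx": 0, "ry": 0, "rz": 0, "claw": 0.4},
    {"dx": 0, "dy": 0, "dz": -0.4, "rx": 0, "ry": 0, "rz": 0, "claw": 0.4},
    {"dx": 0, "dy": 0, "dz": -0.4, "rx": 0, "ry": 0, "rz": 0, "claw": 0.4},
    {"dx": 0.4, "dy": 0, "dz": -0.1, "rx": 0, "ry": 0, "rz": 0, "claw": 0.4},
    {"dx": 0.4, "dy": 0, "dz": 0, "rx": 0, "ry": 0, "rz": 0, "claw": 0.4},
    {"dx": 0.4, "dy": 0, "dz": 0, "rx": 0, "ry": 0, "rz": 0, "claw": 0.4},
    {"dx": 0, "dy": 0, "dz": 0, "rx": 0, "ry": 0, "rz": 0, "claw": 0.4},
    {"dx": 0, "dy": 0, "dz": 0, "rx": 0, "ry": 0, "rz": 0, "claw": 0.4}
  ]
}}

```text
time_s: 21.85
ee_pos: [0.4583, 0.0199, 0.2372]
eef_rot: [3.141, 0.002, 2.986]
force: [1.3, -0.7, -0.6]
grip_width: 0.0563
grip_force: 0.0
```

```bash
python3 - <<'E'
from h import *
o=telemetry.get_obs(); print(o["ee_pos"],o["force"],o["time_s"])
p=viewer.camera("wrist"); X=world(p,o); q=X.reshape(-1,3)
q=q[(abs(q[:,2]-.152)<.01)&(q[:,0]>.48)&(q[:,0]<.66)&(abs(q[:,1])<.05)]
print("rail top",len(q),cv2.minAreaRect((q[:,:2]*1000).astype(np.float32)),np.median(q[:,2]))
A=np.c_[q[:,:2]-q[:,:2].mean(0),np.ones(len(q))]; print("slopes",np.linalg.lstsq(A,q[:,2],rcond=None)[0])
b=viewer.camera("scene")["img"][140:280,200:340]; a=viewer.camera("top")["img"][130:270,210:350]
f=lambda i:cv2.resize(i[...,::-1],(400,400),interpolation=cv2.INTER_CUBIC)
cv2.imwrite("pics/f.png",np.hstack([f(a),f(b)]))
E
```

```text
[0.45829345 0.01989021 0.23716273] [ 1.25761845 -0.68937432 -0.55069184] 21.85
rail top 2929 ((577.6812133789062, 1.2154197692871094), (46.05759048461914, 131.2188720703125), 80.33560180664062) 0.15036423097685564
slopes [0.00668899 0.00318559 0.15004384]
```

View pics/f.png

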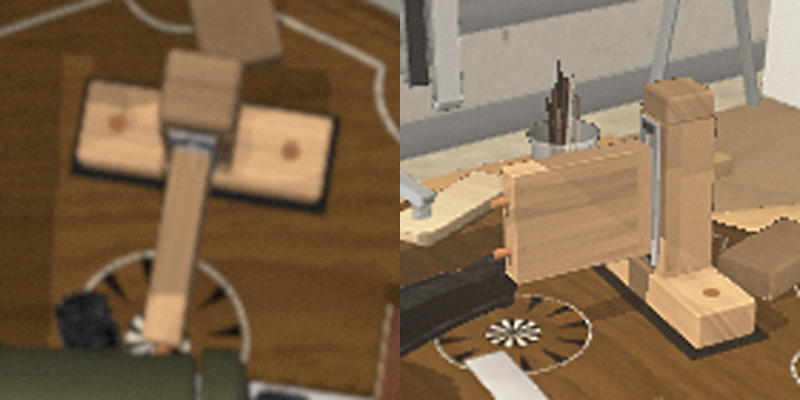

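The rail hangs level (slope ~0.007) and square on the post: scene crop (575,215), top crop (180,240). The gripper is clear and the bystanders are in place.

```bash
python3 -c "
from station import hand_in; print(hand_in())"
```

```text
the job is handed in; nothing more can be done
None
```

The rail hangs level and square on the post, released, with both hooks seated; a gentle lift test indicates the pin has locked, though the pin itself can't be seen, and the job is handed in with no verdict returned.

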